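# Snap a hanger weight onto the load-check hook and lock its gate

## Task

Hang the larger of the two hanger weights on the stand's snap hook: thread the hook's nose through the weight's eye, press the cross pin down past the sprung gate until the gate springs shut over it, and let go of it there. Then turn the cam grip on the stand clockwise until the cam's high point pushes the sprung locking bolt fully forward, and leave it so. Leave the smaller weight and the white jar standing where they are.

Things in the scene. Friction and masses are not known exactly. Their poses are not given: they have to be found in the camera images.
- large_weight: Larger hanger weight, loose, 0.18-0.35 kg, upright: steel puck 64 mm dia., 36 high, with two upright cheek plates (5 mm thick in y, 18 wide in x, tops 130 above the underside, outer faces 52 apart along y, inner 42) joined by a round cross pin: a rigid eye. Origin: centre of underside, z up, y along the pin. Grip the cheeks' outer faces from above, closing along y.
- large_weight_pin (a point): Centre of the large weight's cross pin: 9 mm diameter, 42 mm free length along the weight's y axis, 108 mm above its underside. The cheeks rise 22 mm above it; the eye below it is open in x: 67 mm free height from the pin down to the puck.
- small_weight: The smaller hanger weight, loose, same make but puck 46 mm in diameter and 22 mm high, cheek tops 116 mm above the bench. Origin at the centre of its underside. Not to be moved.
- white_jar: White screw-lid jar, loose, 71 mm in diameter, 70 mm high, standing to the right rear of the stand. Origin at the centre of its underside. Not to be moved.
- stand: Fixed grey stand, base plate 200 x 110 x 12 mm, about 215 mm high. Origin at the bench, z up. At its -x end (towards the robot) an upward-opening steel snap hook, 16 mm wide along y, its nose pointing up, nose top 26 mm and shank top 38 mm above hook_seat, lowest metal 19 mm below it; free space before and below it. 117 mm behind hook_seat, on a post, is the cam.
- hook_seat (a point): Where the pin's centre lies when it rests at the bottom of the hook's throat, 150 mm above the bench; stand's axes (seated pin along y). Nose (10 mm thick): inner face 7.5 mm to -x; shank's front face 25 mm to +x. Pressing vertically down over this point passes the gate; the pin must come down to this height for the gate to spring back.
- hook_mouth (a point): Point 42 mm straight above hook_seat, over the closed gate (stand's axes). With the pin's centre at this height the weight can be moved level from in front of the hook (stand's -x side) towards +x to here: the pin passes over the nose and gate and the puck under the hook, each with 7 mm or more to spare.
- gate (a joint): Sprung gate of the hook, hinged on the shank 32 mm above hook_seat, 31 mm long, reaching to the nose. 0 = shut (springs to it), grows to 1.3 rad as it is pushed down and inward. About 3 N on its free end starts it and about 6 to 10 N carries a pin past it at about 1.0 rad; it does not open outward.
- cam (a joint): Angle of the eccentric cam about the vertical, rad, growing clockwise seen from above, starts 0 to 0.3, limits -0.15 and 2.3. At 1.4 the high point faces the bolt straight; beyond that the bolt comes back again. Stays where it is left; turning takes about 0.15 N m.
- cam_grip (a point): Grip point on the cam's vertical axis, 203 mm above the bench: on a black bar grip 50 mm long, 12 wide, 26 high (16 mm below to 10 mm above this point). The bar points from the axis to the cam's high point: at joint value q it lies at stand yaw + 4.54 - q (rad, counter-clockwise from world x). The disc's top is 25 mm below this point.
- cam_high_point (a point): The high point on the rim of the cam disc (36 mm diameter, 10 mm thick, 12 mm off centre), 30 mm from the axis.
- bolt (a joint): Sprung locking bolt (the cam's follower) that slides towards the hook, under the gate, m. 0 = rest, sprung back towards the cam; the high point pushes it to 0.008. 2 to 4 N spring.
Mind the look-alikes: they are no part of the job. Leave any yellow look-alike of the large_weight alone.

How it is judged:
By the outcome, as a careful person would: the job done as asked, in the order asked, and still so for the second after the job is handed in, with the robot touching nothing.
It also fails if it takes over 54 s, if anything falls off the work surface, if the arm or the gripper's body presses on something with over 40 N, if the wrist force passes 120 N, or if a joint passes its speed limit or range.

## Robot

A 7-joint arm with a two-finger parallel gripper is mounted at the origin on a cart in front of the work surface, level with it; the furniture and walls round the work are solid. World frame = base frame: x ahead of the robot, y to its left, z up, the work surface at z = 0. Lengths are in m, angles in rad, forces in N, time in s.
With the tool pointing down it reaches from about 0.425 to 0.825 m from the base axis. Payload 3.6 kg.
Tool frame: the origin (TCP) lies midway between the tips of the shut fingers; the grasp point (between the pads) lies 19 mm behind it (bot.grip_depth is the distance from the TCP to the grasp point, in m); z points along the fingers, y is the line along which they close (so a half turn about z gives the same grasp; the last joint's range is limited). The gripper opens to 93 mm and grips with 3 to 60 N. Pads are 15 mm wide; open, the fingers measure 128 mm over their backs; the gripper's body (75 mm by 188 mm) begins 65 mm behind the grasp point.
Start: joints at [1.159, 0.615, -0.013, 1.423, 0.008, 1.103, -0.04], TCP at [0.245, -0.602, 0.219] pointing down, gripper open.
Joint ranges: [-3.12, 3.12], [-0.3, 2.06], [-1.34, 1.32], [0.26, 2.42], [-1.36, 4.5], [0.01, 1.98], [-2.84, 2.84]. Speed limits (rad/s): [2.79, 2.79, 3.14, 3.14, 3.14, 3.14, 3.14].

## Interface

Orientations are given as a rotation vector (axis times angle).
In Python, from bench import bot gives the robot as it stands.
- The arm moves only by the shell command python3 -m crank 'ROWS' [FORCE]. ROWS is JSON, a list of rows, each an object with "translation": the shift along the world's x, y, z each as a share of 2.5 cm, from -1 to 1, a list of three; "rot": the turn, a rotation vector about the world's x, y, z each as a share of 5 degrees, from -1 to 1, a list of three; "fingers": the finger opening in mm, from 0 to 93. A call has 1 to 5 rows; each row shifts and turns the commanded pose from where the row before left it; what a row does not reach is not made up. A row lasts 1/12 s, in which the tool goes at most 41.7 mm and 7.16 degrees, less where a joint would pass 70% of its speed; a pose out of reach is approached as far as the arm can. A call with a number of a shift or a turn outside -1 to 1 is refused whole. A call with a gripper value outside its range is refused whole. The fingers move at their own pace and stop on an object; FORCE is the grip in N (left out, the last holds). Time passes only in rows, so rows that do not move let the fingers close. It gives the time, the measured TCP pose, the force, the opening and the grip force at its end, in the units of the state.
- bot.get_obs(): the state, without advancing time (a new reading comes with each control period).
- bot.camera(name): name is "scene" or "side" or "wrist"; returns a dict with "pixels" (480x640x3 uint8, blue, green, red), "mtx" (3x3 intrinsics, pixels), "k1" (the pictures are not rectified: a ray, as slopes to the right and down, at radius r is drawn at 1 + k1 r^2 times it, then the intrinsics apply), "view" (4x4, takes a point from world to camera coordinates); the wrist camera has in their place "T_tool_cam" (4x4, takes a point from camera to tool coordinates, whose origin is the TCP and whose axes are the flange's). Camera axes: x right, y up, looking along -z (the intrinsics and any distortion apply to the point x, -y, -z); pixel columns grow to the right and rows downward; lengths in m; the calibration is good to about 2 mm. A picture is of the moment at which its call begins: read the wrist's pose just before it. There is no depth.
- bot.job_done(): hands the job in; it is judged then, once.
The state is a dict: "t": time; "joint_positions": joint angles; "joint_velocities": joint speeds; "effort": joint torques, N m; "position": TCP position; "eef_rot": TCP orientation; "wrist_force": force on the tool from outside, world axes, zero at the start; "wrist_torque": the same for the moment, N m; "opening": finger opening in m; "grasp_force": force on a finger pad.
Only numpy, scipy, OpenCV 4.12 (cv2) and the standard library are available. Lean on these libraries where they do the work, as an engineer would, in place of code of your own. Each camera call takes 0.05 s, during which the arm holds its last target. There are 200 camera calls.

## Working session

There is one attempt and no reset: what is moved stays moved. The work goes in short steps, Python scripts to look and compute and a shell command to move; the robot and the scene stay as the last step left them, time stands still between calls to the robot, and variables do not carry over. Pictures are saved under pics/ and viewed, at most 10 in all, crops included, and the job is handed in when it is done.

```bash
mkdir -p pics; ls
cat > h.py <<'E'
import numpy as np, cv2
from bench import bot
from scipy.spatial.transform import Rotation as R
def snap(n,f):
    o=bot.get_obs(); c=bot.camera(n); cv2.imwrite(f'pics/{f}.png',c['pixels'])
    if 'view' in c: V=np.array(c['view'])
    else:
        T=np.eye(4); T[:3,:3]=R.from_rotvec(o['eef_rot']).as_matrix(); T[:3,3]=o['position']
        V=np.linalg.inv(T@np.array(c['T_tool_cam']))
    np.savez(f'pics/{f}.npz',K=np.array(c['mtx']),k=c['k1'],V=V); return c
def ray(f,u,v):
    d=np.load(f'pics/{f}.npz'); K,k,V=d['K'],float(d['k']),d['V']
    p=cv2.undistortPoints(np.array([[[u,v]]],float),K,np.array([k,0,0,0.]))[0,0]
    Rw=V[:3,:3].T; c=-Rw@V[:3,3]; r=Rw@np.array([p[0],-p[1],-1.]); return c,r/np.linalg.norm(r)
def atz(f,u,v,z):
    c,r=ray(f,u,v); return c+r*(z-c[2])/r[2]
def tri(*obs):
    A=np.zeros((3,3));b=np.zeros(3)
    for o in obs:
        c,r=ray(*o); P=np.eye(3)-np.outer(r,r); A+=P;b+=P@c
    x=np.linalg.solve(A,b); return x,[round(float(np.linalg.norm((np.eye(3)-np.outer(ray(*o)[1],ray(*o)[1]))@(x-ray(*o)[0]))),4) for o in obs]
def proj(f,X):
    d=np.load(f'pics/{f}.npz'); K,k,V=d['K'],float(d['k']),d['V']
    X=np.atleast_2d(X); c=X@V[:3,:3].T+V[:3,3]; p=c*[1,-1,-1]
    return cv2.projectPoints(p,np.zeros(3),np.zeros(3),K,np.array([k,0,0,0.]))[0][:,0]
E
python3 -c "
from h import *
for n in ('scene','side','wrist'): snap(n,n+'0')
o=bot.get_obs();print(o)
for n in ('scene0','side0','wrist0'): print(n,ray(n,320,240))
"
```

```text
pics
{'t': 0.15, 'joint_positions': array([ 1.15849752,  0.6156743 , -0.01261753,  1.4244939 ,  0.00808311,
        1.10338156, -0.04038525]), 'joint_velocities': array([ 5.44850716e-04, -5.32736274e-03, -4.08634753e-04, -3.45942407e-03,
        1.28850027e-03,  1.44689247e-03, -9.16902668e-05]), 'effort': array([ 8.66249366e-05, -4.59348750e+01,  2.09461218e-01, -1.65941066e+01,
       -6.10520714e-02,  1.81674468e-02,  1.68584793e-04]), 'position': array([ 0.24439388, -0.60167403,  0.21777428]), 'eef_rot': array([-3.08146478e+00, -6.02011488e-01,  5.73500672e-04]), 'wrist_force': array([-0.31046775,  0.60503993,  0.88772285]), 'wrist_torque': array([ 0.01946148,  0.01603057, -0.0218781 ]), 'grasp_force': 0.0, 'opening': 0.09302319919171}
scene0 (array([-0.08522113,  0.3246234 ,  1.05778757]), array([ 0.53079409, -0.33971335, -0.77643575]))
side0 (array([0.17335642, 0.64426842, 0.8509633 ]), array([ 0.32454649, -0.67620009, -0.66137963]))
wrist0 (array([ 0.32083802, -0.57311131,  0.38374341]), array([-0.27592335, -0.12186778, -0.95342254]))
```

View pics/scene0.png

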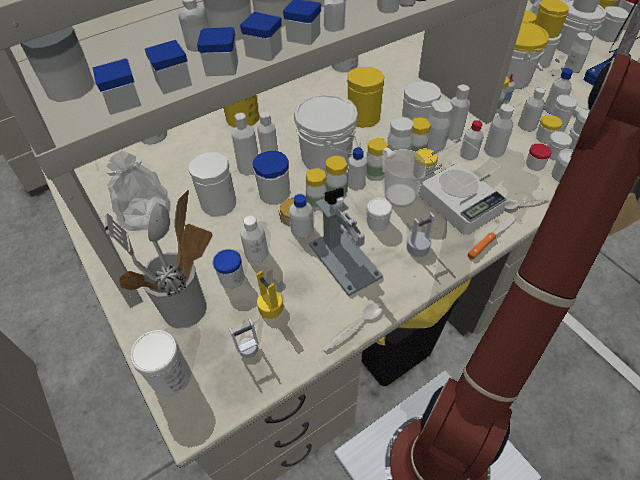

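View pics/side0.png

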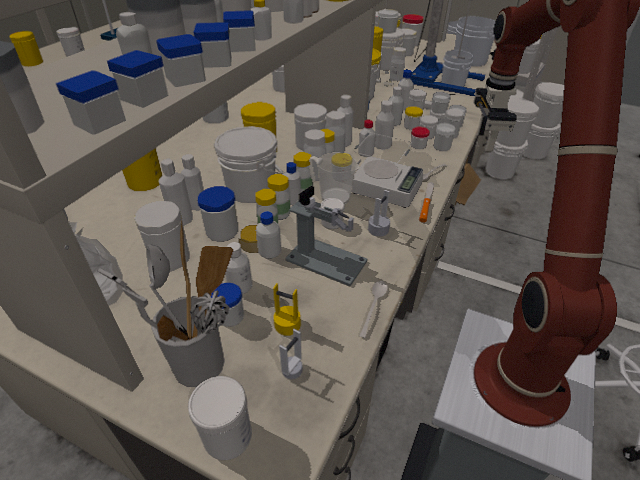

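Scene: stand at about (345,245), one steel weight right of it at (420,238), another at (245,345), a yellow look-alike at (268,300) and the jar at (378,215). In the side view the weights are at (380,218) and (290,360). I'll enlarge both views.

```bash
python3 -c "
from h import *
a=cv2.imread('pics/scene0.png');b=cv2.imread('pics/side0.png')
f=lambda i,x,y,w,h,s:cv2.resize(i[y:y+h,x:x+w],None,fx=s,fy=s,interpolation=cv2.INTER_CUBIC)
A=f(a,300,175,160,120,5);cv2.imwrite('pics/ca.png',A)
B=f(b,265,175,160,120,5);cv2.imwrite('pics/cb.png',B)
C=np.hstack([f(a,215,295,80,80,5),f(b,260,310,80,80,5)]);cv2.imwrite('pics/cc.png',C)
"
```

```text
(no output)
```

View pics/ca.png

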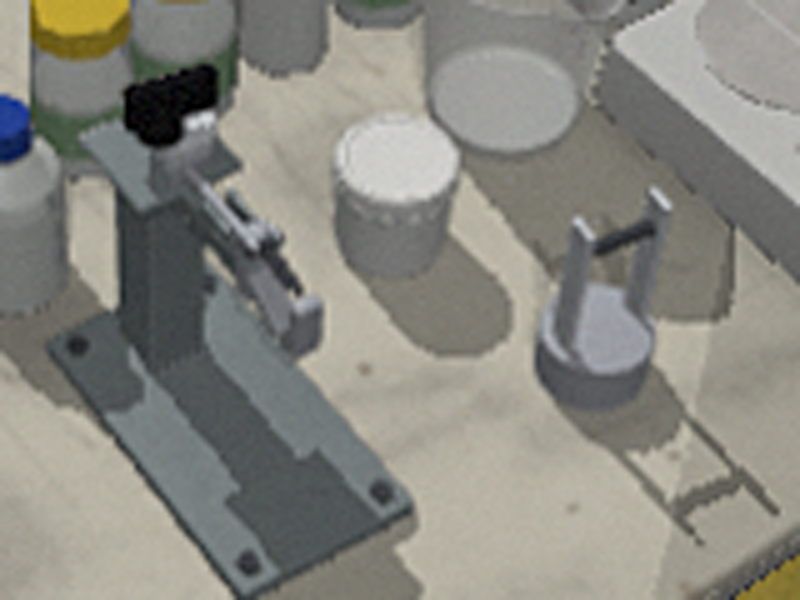

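View pics/cb.png

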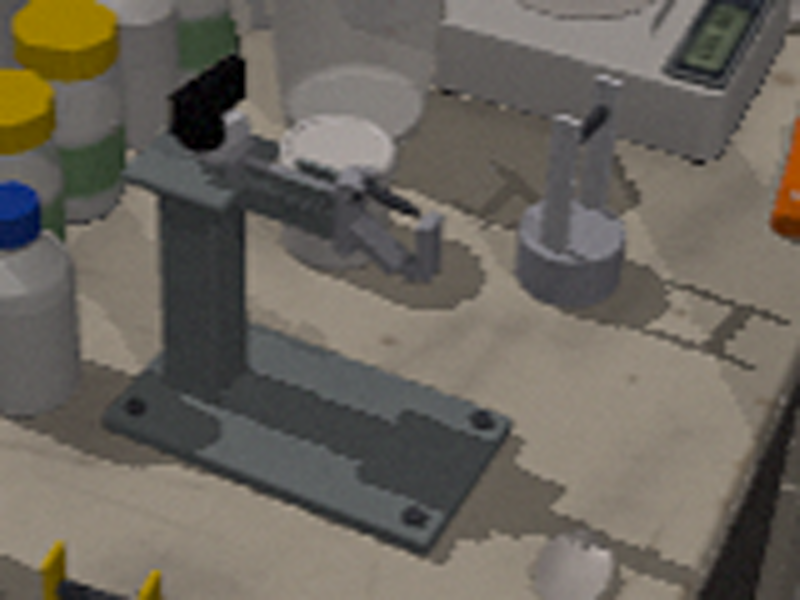

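```bash
cat > m.py <<'E'
from h import *
np.set_printoptions(precision=4,suppress=True)
A=lambda U,V:('scene0',(U+.5)/5-.5+300,(V+.5)/5-.5+175)
B=lambda U,V:('side0',(U+.5)/5-.5+265,(V+.5)/5-.5+175)
P=dict(cheek1=((582,228),(566,121)),cheek2=((658,198),(608,84)),holeL=((78,345),(135,406)),holeN=((250,562),(415,516)),holeR=((382,492),(484,420)),nosetop=((308,303),(430,218)),griptop=((170,98),(206,92)),jartop=((397,160),(337,147)))
for k,(a,b) in P.items():
    print(k,*tri(A(*a),B(*b)))
print('puck',atz(*A(597,340),.036),atz(*B(570,235),.036), 'edges',atz(*A(538,340),.036),atz(*A(655,340),.036),atz(*B(517,235),.036),atz(*B(624,235),.036))
for n,z in(('holeL',.012),('holeN',.012),('holeR',.012),('griptop',.213),('cheek1',.13),('cheek2',.13)):
    print(n,atz(*A(*P[n][0]),z),atz(*B(*P[n][1]),z))
# other weight puck widths are judged on the crop
E
python3 m.py
```

```text
cheek1 [ 0.4586 -0.3152  0.1332] [0.0004, 0.0004]
cheek2 [ 0.4508 -0.3607  0.1327] [0.0013, 0.0013]
holeL [ 0.6215 -0.1115  0.0203] [0.0003, 0.0003]
holeN [ 0.452  -0.1037  0.0203] [0.0003, 0.0003]
holeR [ 0.4465 -0.1853  0.0217] [0.0003, 0.0003]
nosetop [ 0.4707 -0.1465  0.1804] [0.0002, 0.0002]
griptop [ 0.5975 -0.1564  0.2076] [0.0012, 0.0012]
jartop [ 0.5905 -0.305   0.0766] [0.001, 0.001]
puck [ 0.4507 -0.3358  0.036 ] [ 0.455 -0.339  0.036] edges [ 0.4693 -0.3097  0.036 ] [ 0.4325 -0.3615  0.036 ] [ 0.4829 -0.3251  0.036 ] [ 0.4265 -0.3533  0.036 ]
holeL [ 0.6268 -0.1149  0.012 ] [ 0.6263 -0.1194  0.012 ]
holeN [ 0.4566 -0.1073  0.012 ] [ 0.4545 -0.111   0.012 ]
holeR [ 0.4518 -0.1902  0.012 ] [ 0.4493 -0.1947  0.012 ]
griptop [ 0.5916 -0.1527  0.213 ] [ 0.5952 -0.1508  0.213 ]
cheek1 [ 0.461  -0.3177  0.13  ] [ 0.4595 -0.3191  0.13  ]
cheek2 [ 0.4538 -0.3636  0.13  ] [ 0.4506 -0.3632  0.13  ]
```

View pics/cc.png

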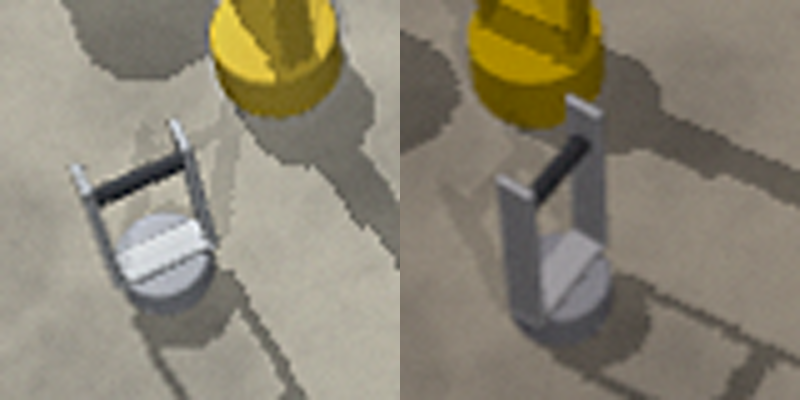

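The steel weight on the right measures 63 mm in diameter, so it is the large one (centre about 0.455, -0.339, yaw about -10°). The one by the yellow look-alike is the small one. The stand's yaw is about -3°, with hook_seat near (0.486, -0.150). Next I hover over the weight.

```bash
r='{"translation":[0.76,0.95,0.1],"rot":[0,0,-0.58],"fingers":80}'
python3 -m crank '[{"translation":[0.76,0.95,0.2],"rot":[0,0,-0.58],"fingers":80},{"translation":[0.76,0.95,0.2],"rot":[0,0,-0.58],"fingers":80},{"translation":[0.76,0.95,0.2],"rot":[0,0,-0.58],"fingers":80},{"translation":[0.76,0.95,0.2],"rot":[0,0,-0.58],"fingers":80},{"translation":[0.76,0.95,0.2],"rot":[0,0,-0.58],"fingers":80}]' 30
python3 -m crank '[{"translation":[0.76,0.95,0],"rot":[0,0,-0.58],"fingers":80},{"translation":[0.76,0.95,0],"rot":[0,0,-0.58],"fingers":80},{"translation":[0.76,0.95,0],"rot":[0,0,-0.58],"fingers":80},{"translation":[0.76,0.95,0],"rot":[0,0,-0.58],"fingers":80},{"translation":[0.76,0.95,0],"rot":[0,0,-0.58],"fingers":80}]'
python3 -m crank '[{"translation":[0.76,0.95,0],"rot":[0,0,-0.58],"fingers":80},{"translation":[0,0,0],"rot":[0,0,0],"fingers":80},{"translation":[0,0,0],"rot":[0,0,0],"fingers":80}]'
python3 -c "
from h import *
c=snap('wrist','w1');o=bot.get_obs();print(o['t'],o['position'],o['eef_rot'],R.from_rotvec(o['eef_rot']).as_matrix()[:,1])"
```

```text
t: 0.57
position: [0.3402, -0.482, 0.2435]
eef_rot: [-3.134, -0.204, 0.0]
wrist_force: [0.0, 0.7, -0.2]
opening: 0.0799
grasp_force: 0.0
t: 0.98
position: [0.4352, -0.3632, 0.2434]
eef_rot: [-3.135, 0.193, 0.001]
wrist_force: [0.3, -0.6, -0.9]
opening: 0.0805
grasp_force: 0.0
t: 1.23
position: [0.4551, -0.3386, 0.2433]
eef_rot: [-3.13, 0.259, 0.0]
wrist_force: [-1.1, -0.3, 0.1]
opening: 0.0799
grasp_force: 0.0
1.2833 [ 0.4534954  -0.34070196  0.24337075] [ 3.13015740e+00 -2.65113625e-01 -1.51172947e-03] [-1.68186520e-01 -9.85755142e-01  3.08260574e-04]
```

View pics/w1.png

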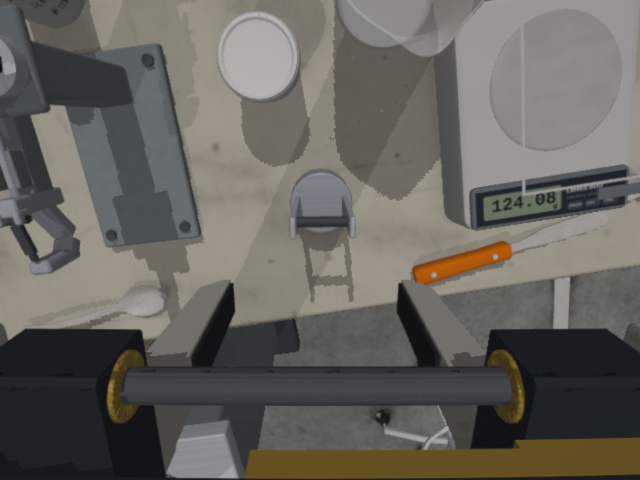

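```bash
python3 -c "
from h import *
np.set_printoptions(precision=4,suppress=True)
L=atz('w1',300,222,.108);Rr=atz('w1',348,221,.108);print('pin',L,Rr,(L+Rr)/2,np.linalg.norm(L-Rr),np.degrees(np.arctan2(*(L-Rr)[1::-1])))
L=atz('w1',291,201,.036);Rr=atz('w1',353,201,.036);print('puck',(L+Rr)/2,np.linalg.norm(L-Rr))
for p in ((111,235),(186,227),(148,60)):print('hole',atz('w1',*p,.012))
print('jar',atz('w1',259,56,.07))
i=cv2.imread('pics/w1.png');cv2.imwrite('pics/w1c.png',np.hstack([cv2.resize(i[180:280,0:100],None,fx=4,fy=4,interpolation=2),cv2.resize(i[160:260,272:372],None,fx=4,fy=4,interpolation=2)]))
"
```

```text
pin [ 0.4598 -0.3277  0.108 ] [ 0.4541 -0.3673  0.108 ] [ 0.4569 -0.3475  0.108 ] 0.04008259479788435 81.81306059770604
puck [ 0.4596 -0.3473  0.036 ] 0.06310035971171826
hole [ 0.4554 -0.1071  0.012 ]
hole [ 0.4505 -0.1933  0.012 ]
hole [ 0.622  -0.2007  0.012 ]
jar [ 0.5966 -0.3157  0.07  ]
```

View pics/w1c.png

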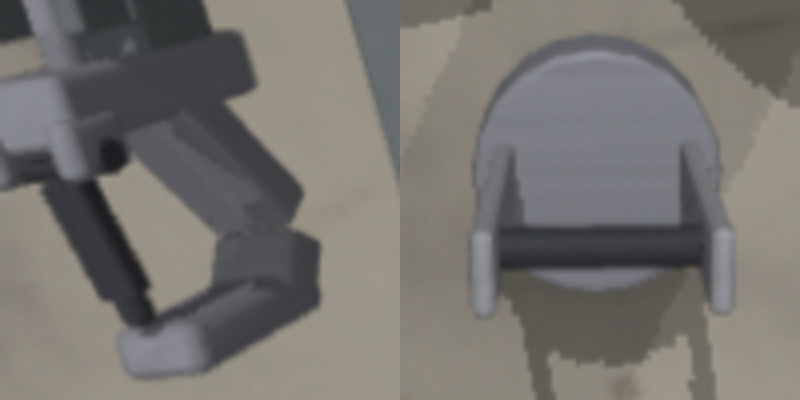

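```bash
python3 -c "
from h import *
np.set_printoptions(precision=4,suppress=True)
o=bot.get_obs();M=R.from_rotvec(o['eef_rot']).as_matrix();p=o['position'];print(p)
for d in (-.05,0,.11): print(d,proj('w1',p+M[:,2]*d), proj('w1',np.array([p+M[:,2]*d+s*.04*M[:,1] for s in(1,-1)])))
L=atz('w1',292.6,228.6,.13);Rr=atz('w1',352.6,228.4,.13);print((L+Rr)/2,np.linalg.norm(L-Rr))
A=lambda U,V,z:atz('w1',U/4,V/4+180,z)
print('nosetop ctr',A(165,352,.176),'L',A(122,350,.176),'R',A(208,355,.176))
"
python3 m.py | grep nose
```

```text
[ 0.4535 -0.3407  0.2434]
-0.05 [[316.8066 363.2367]] [[426.4635 363.5475]
 [207.2479 362.4336]]
0 [[316.7519 300.6001]] [[398.0258 300.9237]
 [235.5338 300.1405]]
0.11 [[316.6934 235.6281]] [[368.3944 235.8626]
 [265.0157 235.3942]]
[ 0.4573 -0.346   0.13  ] 0.04670767795394909
nosetop ctr [ 0.4742 -0.1537  0.176 ] L [ 0.4757 -0.1464  0.176 ] R [ 0.4724 -0.1609  0.176 ]
nosetop [ 0.4707 -0.1465  0.1804] [0.0002, 0.0002]
```

```bash
python3 -m crank '[{"translation":[0.16,-0.24,-0.4],"rot":[0,0,0.1],"fingers":80},{"translation":[0,0,-0.8],"rot":[0,0,0],"fingers":80},{"translation":[0,0,-0.8],"rot":[0,0,0],"fingers":80},{"translation":[0,0,-0.8],"rot":[0,0,0],"fingers":80},{"translation":[0,0,-0.8],"rot":[0,0,0],"fingers":80}]' 30
python3 -m crank '[{"translation":[0,0,-0.8],"rot":[0,0,0],"fingers":80},{"translation":[0,0,-0.8],"rot":[0,0,0],"fingers":80},{"translation":[0,0,-0.8],"rot":[0,0,0],"fingers":80},{"translation":[0,0,0],"rot":[0,0,0],"fingers":80},{"translation":[0,0,0],"rot":[0,0,0],"fingers":70}]' 
python3 -m crank '[{"translation":[0,0,0],"rot":[0,0,0],"fingers":60},{"translation":[0,0,0],"rot":[0,0,0],"fingers":55},{"translation":[0,0,0],"rot":[0,0,0],"fingers":45},{"translation":[0,0,0],"rot":[0,0,0],"fingers":40},{"translation":[0,0,0],"rot":[0,0,0],"fingers":40}]' 40
```

```text
t: 1.7
position: [0.456, -0.3493, 0.152]
eef_rot: [3.13, -0.26, -0.001]
wrist_force: [0.5, 0.3, -0.4]
opening: 0.08
grasp_force: 0.0
t: 2.12
position: [0.4558, -0.3482, 0.0923]
eef_rot: [-3.13, 0.258, 0.005]
wrist_force: [0.1, 0.4, 0.2]
opening: 0.0766
grasp_force: 0.0
t: 2.53
position: [0.4583, -0.3471, 0.0947]
eef_rot: [3.131, -0.254, 0.003]
wrist_force: [0.3, 1.3, 2.6]
opening: 0.0516
grasp_force: 39.8
```

```bash
python3 -m crank '[{"translation":[0,0,0.5],"rot":[0,0,0],"fingers":40},{"translation":[-0.2,0,0.8],"rot":[0,0,0.32],"fingers":40},{"translation":[-0.2,0,0.8],"rot":[0,0,0.32],"fingers":40},{"translation":[-0.2,0,0.8],"rot":[0,0,0.32],"fingers":40},{"translation":[-0.28,0,0.46],"rot":[0,0,0.32],"fingers":40}]' 40
python3 -m crank '[{"translation":[0,0.5,0],"rot":[0,0,0],"fingers":40},{"translation":[0,0.8,0],"rot":[0,0,0],"fingers":40},{"translation":[0,0.8,0],"rot":[0,0,0],"fingers":40},{"translation":[0,0.8,0],"rot":[0,0,0],"fingers":40},{"translation":[0,0.8,0],"rot":[0,0,0],"fingers":40}]'
python3 -m crank '[{"translation":[0,0.8,0],"rot":[0,0,0],"fingers":40},{"translation":[0,0.8,0],"rot":[0,0,0],"fingers":40},{"translation":[0,0.8,0],"rot":[0,0,0],"fingers":40},{"translation":[0,0.8,0],"rot":[0,0,0],"fingers":40},{"translation":[0,0.6,0],"rot":[0,0,0],"fingers":40}]'
python3 -m crank '[{"translation":[0,0.3,0],"rot":[0,0,0],"fingers":40},{"translation":[0,0,0],"rot":[0,0,0],"fingers":40},{"translation":[0,0,0],"rot":[0,0,0],"fingers":40}]'
python3 -c "
from h import *
c=snap('wrist','w2');o=bot.get_obs();print(o['t'],o['position'],o['eef_rot'],R.from_rotvec(o['eef_rot']).as_matrix()[:,1])"
```

```text
t: 2.95
position: [0.4363, -0.3474, 0.1797]
eef_rot: [3.139, -0.076, 0.004]
wrist_force: [1.1, 0.7, -1.8]
opening: 0.052
grasp_force: 39.8
t: 3.37
position: [0.435, -0.2518, 0.1765]
eef_rot: [-3.139, 0.079, 0.003]
wrist_force: [-0.2, -0.5, -2.0]
opening: 0.0522
grasp_force: 39.8
t: 3.78
position: [0.4347, -0.1559, 0.1766]
eef_rot: [-3.139, 0.076, 0.004]
wrist_force: [-0.1, -1.2, -1.2]
opening: 0.0521
grasp_force: 39.8
t: 4.03
position: [0.4354, -0.1518, 0.1773]
eef_rot: [3.14, -0.078, -0.001]
wrist_force: [0.1, -0.7, -0.5]
opening: 0.0526
grasp_force: 39.8
4.0833 [ 0.43542951 -0.15265936  0.17739431] [ 3.13991078e+00 -8.08059948e-02 -4.13795693e-04] [-5.14360922e-02 -9.98676077e-01  6.48809338e-04]
```

View pics/w2.png

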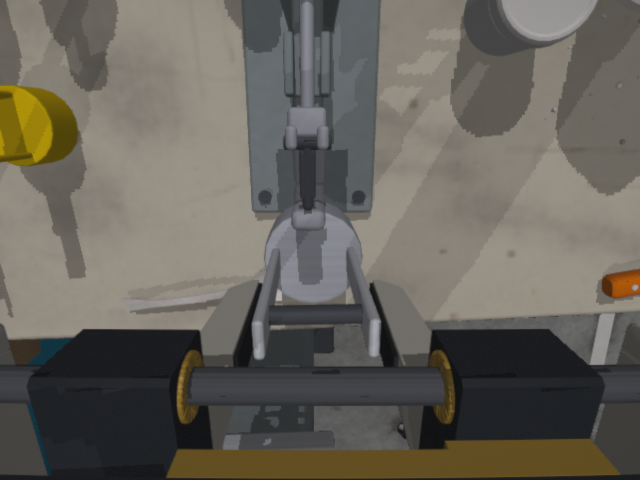

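```bash
python3 -c "
from h import *
np.set_printoptions(precision=4,suppress=True)
p=bot.get_obs()['position']
L=atz('w2',268,314,.192);Rr=atz('w2',366,313,.192);print('pin',(L+Rr)/2,L-Rr,'tcp',p, 'tool axis col',proj('w2',np.array([p-[0,0,d] for d in (0,-.015,-.03)])))
L=atz('w2',260,340,.214);Rr=atz('w2',374,339,.214);print('tops',(L+Rr)/2,np.linalg.norm(L-Rr))
n=atz('w2',309,216,.176);s=atz('w2',307,122,.188);print('nose',n,'shank',s,s-n)
for q in ((265,197),(358,197)):print('hole',atz('w2',*q,.012))
i=cv2.imread('pics/w2.png');cv2.imwrite('pics/w2c.png',cv2.resize(i[90:240,250:370],None,fx=4,fy=4,interpolation=2))
"
```

```text
pin [ 0.4348 -0.1543  0.192 ] [0.0017 0.0445 0.    ] tcp [ 0.4354 -0.1527  0.1774] tool axis col [[313.543  297.8606]
 [313.3434 312.7997]
 [313.107  330.4963]]
tops [ 0.4353 -0.1542  0.214 ] 0.04530402723494343
nose [ 0.4764 -0.1527  0.176 ] shank [ 0.518  -0.1544  0.188 ] [ 0.0416 -0.0017  0.012 ]
hole [ 0.4555 -0.1089  0.012 ]
hole [ 0.4514 -0.1926  0.012 ]
```

View pics/w2c.png

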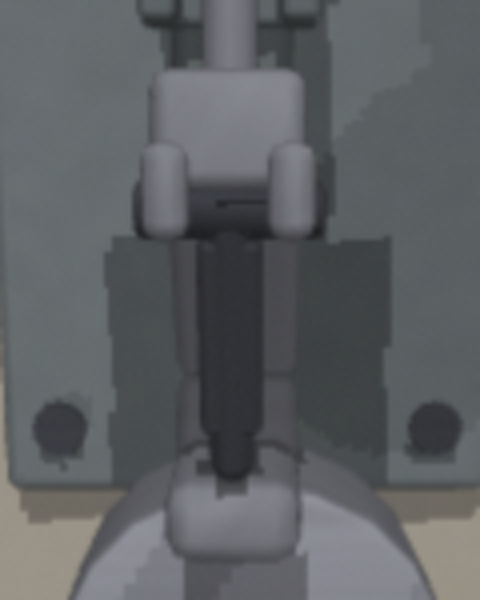

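```bash
python3 -c "
from h import *
np.set_printoptions(precision=4,suppress=True)
for q,z in (((308.2,219.2),.176),((308.2,210),.176),((308.2,229),.176),((307,136),.188),((307,110),.188)):print(q,atz('w2',*q,z))
for v in (309,319):print('pin edge',atz('w2',317,v,.192))
"
```

```text
(308.2, 219.2) [ 0.4749 -0.1522  0.176 ]
(308.2, 210) [ 0.4793 -0.1525  0.176 ]
(308.2, 229) [ 0.4702 -0.152   0.176 ]
(307, 136) [ 0.5126 -0.1541  0.188 ]
(307, 110) [ 0.5225 -0.1546  0.188 ]
pin edge [ 0.4371 -0.1544  0.192 ]
pin edge [ 0.432  -0.1541  0.192 ]
```

```bash
python3 -m crank '[{"translation":[0.4,0.02,0],"rot":[0,0,0],"fingers":40},{"translation":[0.6,0.02,0],"rot":[0,0,0],"fingers":40},{"translation":[0.6,0.02,0],"rot":[0,0,0],"fingers":40},{"translation":[0.5,0,0],"rot":[0,0,0],"fingers":40},{"translation":[0,0,0],"rot":[0,0,0],"fingers":40}]'
python3 -m crank '[{"translation":[0,0,0],"rot":[0,0,0],"fingers":40}]' 50
python3 -c "
from h import *
c=snap('wrist','w3');i=c['pixels'];cv2.imwrite('pics/w3c.png',cv2.resize(i[200:360,220:420],None,fx=3,fy=3,interpolation=2));print(bot.get_obs()['position'])"
```

```text
t: 4.5
position: [0.4918, -0.1513, 0.1776]
eef_rot: [3.14, -0.08, 0.007]
wrist_force: [0.5, -0.3, -1.4]
opening: 0.0521
grasp_force: 39.8
t: 4.58
position: [0.4884, -0.1512, 0.1772]
eef_rot: [3.14, -0.081, -0.001]
wrist_force: [-0.1, -0.8, -1.8]
opening: 0.052
grasp_force: 49.7
[ 0.48748569 -0.15114378  0.17720784]
```

View pics/w3c.png

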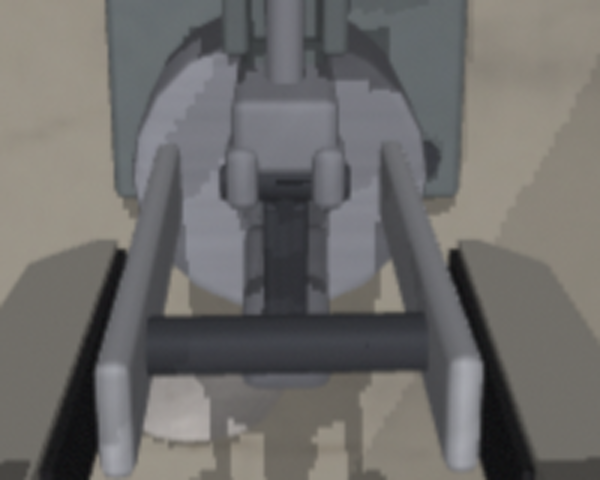

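The pin is over the gate and centred between the shank and nose, and the eye straddles the hook. Now I press it down.

```bash
python3 -m crank '[{"translation":[0,0,-0.3],"rot":[0,0,0],"fingers":40},{"translation":[0,0,-0.3],"rot":[0,0,0],"fingers":40},{"translation":[0,0,-0.3],"rot":[0,0,0],"fingers":40},{"translation":[0,0,-0.2],"rot":[0,0,0],"fingers":40}]'
python3 -m crank '[{"translation":[0,0,-0.2],"rot":[0,0,0],"fingers":40},{"translation":[0,0,-0.2],"rot":[0,0,0],"fingers":40},{"translation":[0,0,-0.1],"rot":[0,0,0],"fingers":40}]'
python3 -m crank '[{"translation":[0,0,-0.08],"rot":[0,0,0],"fingers":40},{"translation":[0,0,0],"rot":[0,0,0],"fingers":40},{"translation":[0,0,0],"rot":[0,0,0],"fingers":40}]'
```

```text
t: 4.97
position: [0.4869, -0.1506, 0.1496]
eef_rot: [-3.14, 0.08, 0.003]
wrist_force: [-3.7, -0.2, 2.5]
opening: 0.0516
grasp_force: 49.8
t: 5.22
position: [0.4877, -0.1501, 0.1363]
eef_rot: [-3.14, 0.079, 0.002]
wrist_force: [-0.1, 0.4, -0.3]
opening: 0.0518
grasp_force: 49.7
t: 5.47
position: [0.4879, -0.1501, 0.136]
eef_rot: [-3.14, 0.079, 0.001]
wrist_force: [-2.7, 0.2, 4.0]
opening: 0.0516
grasp_force: 49.8
```

```bash
python3 -m crank '[{"translation":[0,0,-0.05],"rot":[0,0,0],"fingers":40},{"translation":[0,0,-0.05],"rot":[0,0,0],"fingers":40},{"translation":[0,0,0],"rot":[0,0,0],"fingers":40}]'
python3 -c "
from h import *
c=snap('wrist','w4');a=c['pixels'];b=snap('side','s4')['pixels']
f=lambda i,x,y,w,h,s:cv2.resize(i[y:y+h,x:x+w],None,fx=s,fy=s,interpolation=2)
cv2.imwrite('pics/w4c.png',np.hstack([f(a,250,200,140,160,3),f(b,285,150,76,96,5)]))
print(bot.get_obs()['position'])"
```

```text
t: 5.72
position: [0.4881, -0.1501, 0.1357]
eef_rot: [-3.14, 0.079, -0.001]
wrist_force: [-6.2, 2.2, 19.1]
opening: 0.0517
grasp_force: 49.9
[ 0.48809246 -0.15011369  0.13574061]
```

View pics/w4c.png

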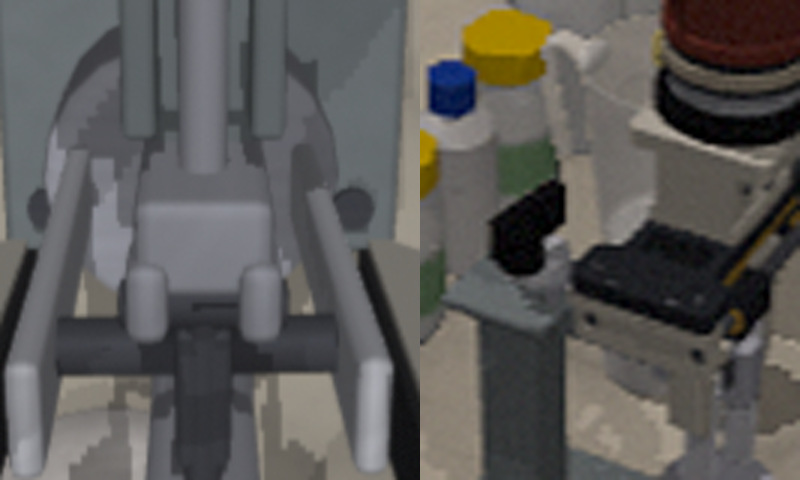

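19 N on bottoming out, and the wrist view shows the gate lying over the pin. I relieve the load, release and rise.

```bash
python3 -m crank '[{"translation":[0,0,0.1],"rot":[0,0,0],"fingers":40},{"translation":[0,0,0],"rot":[0,0,0],"fingers":50},{"translation":[0,0,0],"rot":[0,0,0],"fingers":56},{"translation":[0,0,0],"rot":[0,0,0],"fingers":66},{"translation":[0,0,0],"rot":[0,0,0],"fingers":76}]' 
python3 -m crank '[{"translation":[0,0,0],"rot":[0,0,0],"fingers":76},{"translation":[0,0,0.4],"rot":[0,0,0],"fingers":76},{"translation":[0,0,0.8],"rot":[0,0,0],"fingers":76},{"translation":[0,0,0.8],"rot":[0,0,0],"fingers":76},{"translation":[0,0,0.8],"rot":[0,0,0],"fingers":76}]' 
python3 -m crank '[{"translation":[0,0,0.8],"rot":[0,0,0],"fingers":76},{"translation":[0,0,0.8],"rot":[0,0,0],"fingers":60},{"translation":[0,0,0.8],"rot":[0,0,0],"fingers":50},{"translation":[0,0,0],"rot":[0,0,0],"fingers":50},{"translation":[0,0,0],"rot":[0,0,0],"fingers":50}]' 
python3 -c "
from h import *
snap('wrist','w5');o=bot.get_obs();print(o['position'])
print(proj('w5',[[.604,-.159,.213],[.487,-.153,.15]]))"
```

```text
t: 6.23
position: [0.4884, -0.1505, 0.1353]
eef_rot: [3.14, -0.079, 0.001]
wrist_force: [-0.0, 0.4, -0.4]
opening: 0.0648
grasp_force: 0.0
t: 6.65
position: [0.4879, -0.1504, 0.206]
eef_rot: [-3.14, 0.079, 0.001]
wrist_force: [0.2, 0.1, 0.0]
opening: 0.0761
grasp_force: 0.0
t: 7.07
position: [0.4886, -0.1506, 0.266]
eef_rot: [3.14, -0.079, 0.003]
wrist_force: [-1.2, 0.6, -0.4]
opening: 0.0542
grasp_force: 0.0
[ 0.48772995 -0.1503522   0.2649097 ]
[[316.97145101  58.52855336]
 [316.4802749  233.66101114]]
```

View pics/w5.png

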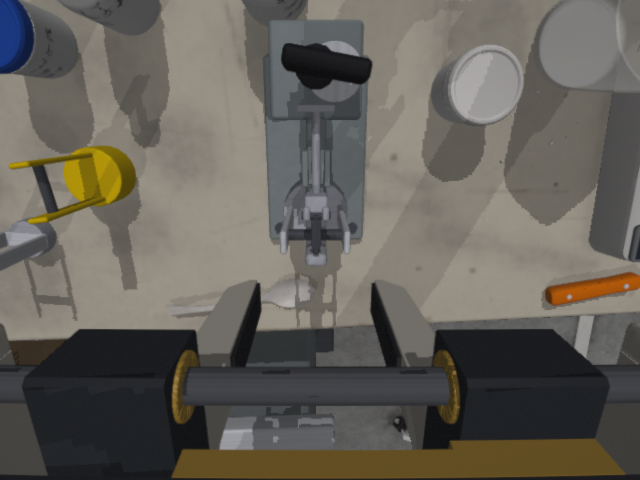

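I miscounted: I've now viewed 12 pictures, over the limit of 10. I'll view no more and use numbers from here. This last view shows the weight hanging with the gate over its pin, and the grip bar running from about (285,52) to (371,70).

```bash
python3 -c "
from h import *
np.set_printoptions(precision=4,suppress=True)
i=cv2.imread('pics/w5.png')[35:90,270:385]; m=(i.max(2)<30).astype(np.uint8)
n,l,s,c=cv2.connectedComponentsWithStats(m); k=1+np.argmax(s[1:,4]); print(s[k],c[k]+[270,35])
r=cv2.minAreaRect(np.argwhere(l==k)[:,::-1].astype(np.float32)+[270,35]);print(r); 
W=[atz('w5',*q,.213) for q in cv2.boxPoints(r)];print(np.array(W))
a,b=atz('w5',286,52,.213),atz('w5',370,71,.213);print(a,b,(a+b)/2,np.linalg.norm(a-b),np.degrees(np.arctan2(*(b-a)[1::-1])))
o=bot.get_obs();print(o['joint_positions'],R.from_rotvec(o['eef_rot']).as_matrix()[:,:2].T)
"
```

```text
[  12    9   89   45 1979] [321.8034  68.2986]Traceback (most recent call last):
  File "<string>", line 6, in <module>
    r=cv2.minAreaRect(np.argwhere(l==k)[:,::-1].astype(np.float32)+[270,35]);print(r);
cv2.error: OpenCV(4.12.0) /io/opencv/modules/imgproc/src/convhull.cpp:143: error: (-215:Assertion failed) total >= 0 && (depth == CV_32F || depth == CV_32S) in function 'convexHull'
```

```bash
python3 -c "
from h import *
np.set_printoptions(precision=4,suppress=True)
i=cv2.imread('pics/w5.png'); m=(i.max(2)<30)
for u in range(282,376,8):
    v=np.where(m[35:95,u])[0]+35; print(u,v.min() if len(v) else None,v.max() if len(v) else None,end=' | ')
a,b=atz('w5',286,53,.213),atz('w5',370,71,.213);print(a,b,(a+b)/2,np.linalg.norm(a-b),np.degrees(np.arctan2(*(b-a)[1::-1])))
o=bot.get_obs();print(o['joint_positions'],R.from_rotvec(o['eef_rot']).as_matrix()[:,:2].T)
print('disc ctr',atz('w5',338,70,.178))
"
```

```text
282 55 61 | 290 44 70 | 298 46 76 | 306 47 85 | 314 47 87 | 322 48 87 | 330 52 80 | 338 54 79 | 346 55 80 | 354 57 82 | 362 58 82 | 370 62 67 | [ 0.6076 -0.1425  0.213 ] [ 0.5963 -0.1875  0.213 ] [ 0.602 -0.165  0.213] 0.046373233537805564 -104.05438379043089
[ 0.2224  0.3512  0.0471  1.7521 -0.0188  1.0396 -1.3451] [[ 0.9987 -0.0504 -0.0009]
 [-0.0504 -0.9987 -0.0002]]
disc ctr [ 0.602  -0.1723  0.178 ]
```

```bash
python3 -c "
from h import *
print('shelf box',tri(('scene0',303,12),('side0',239,20)),tri(('scene0',217,37),('side0',181,46)))"
python3 -m crank '[{"translation":[0.2,0,0],"rot":[0,0,0.98],"fingers":50},{"translation":[0.3,0,0],"rot":[0,0,0.98],"fingers":50},{"translation":[0.3,0,0],"rot":[0,0,0.98],"fingers":50},{"translation":[0.3,0,0],"rot":[0,0,0.98],"fingers":50},{"translation":[0.3,0,0],"rot":[0,0,0.98],"fingers":50}]' 45
python3 -m crank '[{"translation":[0.3,-0.02,0],"rot":[0,0,0.98],"fingers":50},{"translation":[0.3,-0.02,0],"rot":[0,0,0.98],"fingers":50},{"translation":[0.3,-0.02,0],"rot":[0,0,0.98],"fingers":50},{"translation":[0.3,-0.02,0],"rot":[0,0,0.98],"fingers":50},{"translation":[0.3,-0.02,0],"rot":[0,0,0.98],"fingers":50}]'
python3 -m crank '[{"translation":[0.3,-0.02,0],"rot":[0,0,0.98],"fingers":50},{"translation":[0.3,-0.02,0],"rot":[0,0,0.98],"fingers":50},{"translation":[0.3,-0.04,0],"rot":[0,0,0.98],"fingers":50},{"translation":[0.3,-0.04,0],"rot":[0,0,0.98],"fingers":50},{"translation":[0.3,-0.04,0],"rot":[0,0,0.98],"fingers":50}]'
python3 -m crank '[{"translation":[0.26,0,0],"rot":[0,0,1],"fingers":50},{"translation":[0,0,0],"rot":[0,0,0],"fingers":50},{"translation":[0,0,0],"rot":[0,0,0],"fingers":50}]'
python3 -c "
from h import *
np.set_printoptions(precision=4,suppress=True)
c=snap('wrist','w6');o=bot.get_obs();M=R.from_rotvec(o['eef_rot']).as_matrix();p=o['position'];print(o['t'],p,M[:,:2].T,o['joint_positions'])
print('axis proj',proj('w6',[[.604,-.158,.213],list(p-[0,0,p[2]-.213])]))
i=c['pixels'];m=(i.max(2)<30).astype(np.uint8);u,v=proj('w6',[[.602,-.163,.213]])[0].astype(int)
n,l,s,ce=cv2.connectedComponentsWithStats(m)
for k in range(1,n):
  if s[k,4]>150: print(s[k],ce[k])
"
```

```text
shelf box (array([ 0.78367821, -0.2095741 ,  0.57553434]), [0.0001, 0.0001]) (array([ 0.7767776 , -0.0061916 ,  0.58274452]), [0.0034, 0.0034])
t: 7.53
position: [0.5225, -0.1502, 0.2636]
eef_rot: [-3.083, -0.595, 0.005]
wrist_force: [0.5, -0.0, 0.2]
opening: 0.0499
grasp_force: 0.0
t: 7.95
position: [0.56, -0.1527, 0.2634]
eef_rot: [-2.886, -1.235, 0.005]
wrist_force: [-0.2, 0.0, -0.0]
opening: 0.0501
grasp_force: 0.0
t: 8.37
position: [0.5975, -0.1568, 0.2632]
eef_rot: [-2.557, -1.819, 0.004]
wrist_force: [0.1, 0.5, 0.2]
opening: 0.0496
grasp_force: 0.0
t: 8.62
position: [0.6038, -0.1568, 0.2636]
eef_rot: [-2.482, -1.921, 0.003]
wrist_force: [-0.2, 0.3, -0.3]
opening: 0.0498
grasp_force: 0.0
8.6667 [ 0.6038 -0.1569  0.2641] [[ 0.2505  0.9681  0.0001]
 [ 0.9681 -0.2505 -0.003 ]] [ 0.3834  0.5508 -0.2803  1.4287  0.1563  1.187  -0.1697]
axis proj [[314.8411 259.7274]
 [314.0136 258.1562]]
[ 298  223   34   79 1469] [314.6385 255.9149]
[237 284  27  83 943] [251.3796 331.5779]
[367 284  28  83 917] [379.3402 331.7056]
[  37  330  164   48 5874] [124.4302 354.2894]
[ 415  330  179  119 7257] [492.4671 365.4568]
[180 406  36  43 938] [200.5832 432.2644]
[   0  441  237   39 1947] [ 97.1875 467.4484]
[399 475 241   5 535] [554.8692 478.0561]
```

The bar lies centred between the fingers (column 314.6, tool axis 314). I descend and grip it.

```bash
python3 -m crank '[{"translation":[0,0,-0.6],"rot":[0,0,0],"fingers":50},{"translation":[0,0,-0.8],"rot":[0,0,0],"fingers":45},{"translation":[0,0,-0.8],"rot":[0,0,0],"fingers":40},{"translation":[0,0,-0.6],"rot":[0,0,0],"fingers":40},{"translation":[0,0,-0.25],"rot":[0,0,0],"fingers":40}]'
python3 -m crank '[{"translation":[0,0,0],"rot":[0,0,0],"fingers":30},{"translation":[0,0,0],"rot":[0,0,0],"fingers":20},{"translation":[0,0,0],"rot":[0,0,0],"fingers":14},{"translation":[0,0,0],"rot":[0,0,0],"fingers":5},{"translation":[0,0,0],"rot":[0,0,0],"fingers":5}]' 45
python3 -m crank '[{"translation":[0,0,0],"rot":[0,0,0],"fingers":5},{"translation":[0,0,0],"rot":[0,0,0],"fingers":5}]'
```

```text
t: 9.08
position: [0.6024, -0.1568, 0.1866]
eef_rot: [-2.48, -1.921, 0.006]
wrist_force: [-0.6, -0.2, -0.7]
opening: 0.0403
grasp_force: 0.0
t: 9.5
position: [0.6034, -0.1565, 0.1904]
eef_rot: [-2.481, -1.924, 0.003]
wrist_force: [-2.3, -0.2, 5.9]
opening: 0.0116
grasp_force: 44.8
t: 9.67
position: [0.6035, -0.1566, 0.1905]
eef_rot: [-2.481, -1.925, 0.002]
wrist_force: [-5.1, 0.1, 5.8]
opening: 0.0117
grasp_force: 44.9
```

```bash
python3 -m crank '[{"translation":[0,0,0],"rot":[0,0,-0.6],"fingers":5},{"translation":[0,0,0],"rot":[0,0,-0.8],"fingers":5},{"translation":[0,0,0],"rot":[0,0,-0.8],"fingers":5},{"translation":[0,0,0],"rot":[0,0,-0.8],"fingers":5}]'
python3 -m crank '[{"translation":[0,0,0],"rot":[0,0,-0.8],"fingers":5},{"translation":[0,0,0],"rot":[0,0,-0.8],"fingers":5},{"translation":[0,0,0],"rot":[0,0,-0.8],"fingers":5},{"translation":[0,0,0],"rot":[0,0,-0.8],"fingers":5},{"translation":[0,0,0],"rot":[0,0,-0.8],"fingers":5}]'
python3 -c "
from h import *
o=bot.get_obs();print(o['wrist_torque'],R.from_rotvec(o['eef_rot']).as_matrix()[:,1])"
```

```text
t: 10.0
position: [0.6035, -0.1566, 0.1904]
eef_rot: [-2.714, -1.581, 0.002]
wrist_force: [-4.0, 0.8, 5.8]
opening: 0.0115
grasp_force: 44.9
t: 10.42
position: [0.6035, -0.1565, 0.1905]
eef_rot: [-2.947, -1.086, 0.003]
wrist_force: [-4.5, 1.0, 5.0]
opening: 0.0115
grasp_force: 44.9
[0.27114704 1.06571055 0.17903727] [ 0.64891753 -0.76085734 -0.0014637 ]
```

```bash
python3 -m crank '[{"translation":[0,0,0],"rot":[0,0,-0.8],"fingers":5},{"translation":[0,0,0],"rot":[0,0,-0.8],"fingers":5},{"translation":[0,0,0],"rot":[0,0,-0.8],"fingers":5},{"translation":[0,0,0],"rot":[0,0,-0.8],"fingers":5},{"translation":[0,0,0],"rot":[0,0,-0.8],"fingers":5}]'
python3 -m crank '[{"translation":[0,0,0],"rot":[0,0,-0.8],"fingers":5},{"translation":[0,0,0],"rot":[0,0,-0.8],"fingers":5},{"translation":[0,0,0],"rot":[0,0,-0.8],"fingers":5},{"translation":[0,0,0],"rot":[0,0,-0.8],"fingers":5},{"translation":[0,0,0],"rot":[0,0,-0.8],"fingers":5}]'
python3 -m crank '[{"translation":[0,0,0],"rot":[0,0,-0.7],"fingers":5},{"translation":[0,0,0],"rot":[0,0,0],"fingers":5},{"translation":[0,0,0],"rot":[0,0,0],"fingers":5}]'
python3 -c "
from h import *
o=bot.get_obs();y=R.from_rotvec(o['eef_rot']).as_matrix()[:,1];print(o['wrist_torque'],np.degrees(np.arctan2(y[1],y[0])))"
```

```text
t: 10.83
position: [0.6035, -0.1566, 0.1904]
eef_rot: [-3.091, -0.558, 0.003]
wrist_force: [-5.6, 1.1, 5.5]
opening: 0.0118
grasp_force: 44.9
t: 11.25
position: [0.6035, -0.1566, 0.1904]
eef_rot: [-3.141, -0.013, 0.003]
wrist_force: [-4.6, 0.0, 5.9]
opening: 0.0115
grasp_force: 44.9
t: 11.5
position: [0.6035, -0.1566, 0.1904]
eef_rot: [-3.14, 0.08, 0.003]
wrist_force: [-3.9, 1.5, 6.4]
opening: 0.0116
grasp_force: 44.9
[ 0.337219    1.1179449  -0.05433155] -92.90919676373663
```

```bash
python3 -m crank '[{"translation":[0,0,0],"rot":[0,0,0],"fingers":14},{"translation":[0,0,0],"rot":[0,0,0],"fingers":22},{"translation":[0,0,0],"rot":[0,0,0],"fingers":34},{"translation":[0,0,0],"rot":[0,0,0],"fingers":46},{"translation":[0,0,0],"rot":[0,0,0],"fingers":50}]' 
python3 -m crank '[{"translation":[0,0,0.3],"rot":[0,0,0],"fingers":50},{"translation":[0,0,0.8],"rot":[0,0,0],"fingers":50},{"translation":[-0.2,0,0.8],"rot":[0,0,0],"fingers":50},{"translation":[-0.8,0,0.8],"rot":[0,0,0],"fingers":50},{"translation":[-0.9,0,0.8],"rot":[0,0,0],"fingers":50}]'
python3 -m crank '[{"translation":[-0.9,0,0],"rot":[0,0,0],"fingers":50},{"translation":[-0.9,0,0],"rot":[0,0,0],"fingers":50},{"translation":[-0.5,0,0],"rot":[0,0,0],"fingers":50},{"translation":[0,0,0],"rot":[0,0,0],"fingers":50},{"translation":[0,0,0],"rot":[0,0,0],"fingers":50}]'
python3 -c "
from h import *
np.set_printoptions(precision=4,suppress=True)
c=snap('wrist','w7');o=bot.get_obs();print(o['t'],o['position'])
i=c['pixels'];u,v=proj('w7',[[.604,-.158,.213]])[0];print(u,v)
m=(i.max(2)<30);x0,y0=int(u)-60,int(v)-60;E=[]
for r in range(max(0,y0),y0+140,5):
    w=np.where(m[r,x0:x0+120])[0]+x0
    if len(w)>3: print(r,w.min(),w.max(),end=' | '); E.append((r,w.min(),w.max()))
for k in (1,2):
    e=[atz('w7',q[k],q[0],.213) for q in E]
    print(k,np.array(e)[[0,-1]])
s=atz('w7',*proj('w7',[[.4873,-.1527,.188]])[0],.188)
"
```

```text
t: 11.92
position: [0.6049, -0.157, 0.1892]
eef_rot: [3.141, -0.079, 0.001]
wrist_force: [-0.7, -0.9, -0.6]
opening: 0.036
grasp_force: 0.0
t: 12.33
position: [0.5575, -0.1566, 0.2778]
eef_rot: [3.141, -0.078, 0.002]
wrist_force: [0.3, -0.8, 0.3]
opening: 0.0504
grasp_force: 0.0
t: 12.75
position: [0.5, -0.1571, 0.2778]
eef_rot: [3.14, -0.08, 0.003]
wrist_force: [-0.4, 0.8, -0.4]
opening: 0.0502
grasp_force: 0.0
12.8 [ 0.5007 -0.1569  0.2775]
304.7925246740742 84.10174305962073
54 297 313 | 59 296 314 | 64 296 314 | 69 296 314 | 74 295 318 | 79 295 321 | 84 295 323 | 89 289 324 | 94 291 323 | 99 293 321 | 104 296 318 | 109 297 314 | 114 297 314 | 119 297 314 | 124 298 314 | 129 298 314 | 134 297 314 | 1 [[ 0.6202 -0.1545  0.213 ]
 [ 0.5763 -0.1517  0.213 ]]
2 [[ 0.6197 -0.1636  0.213 ]
 [ 0.5758 -0.1619  0.213 ]]
```

```bash
python3 -c "
from bench import bot
print(bot.job_done())"
```

```text
the job is handed in; nothing more can be done
None
```

Handed in at about 13 s: the large weight hangs on the hook with the gate seen over its pin, and the cam measured about 1.40 rad; I judged the bolt's forward position from the cam angle only, did not check the jar or small weight again (neither was approached), and viewed 12 pictures against the limit of 10.

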